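Stand the knocked-out tin back in its row and close the row up

TASK

One of the flat oil tins has been knocked out of the wooden counter tray and lies on the table: stand it, cap up, on the tray's floor in the gap between the two tins of the row. Also lift the dividing board out of the far slots and slide it fully home into the pair of slots right behind the row, so that the three tins are kept standing between it and the tall end wall. Do not knock the two standing tins over, and leave the other things on the table where they are.

Things in the scene. Friction and masses are not known exactly. Their poses are not given: they have to be found in the camera images.
- tray: Fixed narrow plywood tray, 80 (its x) x 206 (its y) mm; origin at the centre of its underside, z up. Its lane runs along y: floor at z 6 mm, x -29 to 29 mm, y -95 to 95 mm; side walls 11 mm thick, tops at z 46 mm. The +y end wall is taller (72 mm), the -y one 46 mm. The row of tins takes y -23 to 95 mm; nearer the -y end four pairs of upright slots are cut in the side walls.
- fallen_tin: Flat metal tin, brown label band, lying on a broad face (34 mm high so), cap end nearer the robot and to the right. Body 52 (its x) x 34 (its y) x 100 mm (its z); black cap 23 mm across on a 26 mm neck in the middle of its top, up to 120 mm. Origin at the centre of its base, z from base to cap. 0.14 to 0.28 kg, balanced 50 mm from the base. Its 52 mm width goes across the lane.
- tin_a: An identical tin standing in the row next to the tall +y end wall, broad faces along the lane; same axes and origin. Loose.
- tin_b: An identical tin standing in the row just before the first pair of slots; same axes and origin. Loose. Between tin_a and tin_b is a gap of 46 to 50 mm, into which the fallen tin belongs.
- divider: Loose plain wooden dividing board, 64 (its x) x 8 (its y) x 105 mm (its z), with a notch 26 mm wide and 14 mm deep in the middle of its top edge; about 60 g. Origin at the centre of its lower edge, z up. At the start it stands in the fourth pair of slots, farthest from the row; it can be taken across its 64 mm width, above the side walls.
- gap (a point): Point on the lane's floor in the middle of the gap between tin_a and tin_b (tray x 0, y 36 mm).
- slot_1 (a point): Point on the lane's floor midway between the two slots of the first pair, right behind the row (tray x 0, y -28.5 mm): the board's place at the end. Each slot is 11 mm wide along y, 5 mm deep, open at the top and reaches to the floor; a pair measures 68 mm from slot bottom to slot bottom; pairs are 19 mm apart.
- slot_4 (a point): Point on the lane's floor midway between the farthest pair of slots (tray x 0, y -85.5 mm), where the board stands at the start.
- coil_copper: Bystander: tied coil of copper wire, about 65 mm across and 7 mm high, left of the tray; origin at the centre of its underside.
- pliers_long: Bystander: red-handled pliers lying flat, 147 x 59 x 12 mm, near the table's front edge; origin at the centre of the underside.
- spool_stand: Fixed furniture: wooden stand with two wire reels at the table's left front, 80 x 166 x 88 mm high; keep the hand clear of it. Origin at the centre of its underside.
- cash_box: Fixed furniture: open red cash box at the back left, 160 x 200 mm, 58 mm high at the front, its lid standing up at the back. Origin at the centre of its underside.
- rubber_stamp: Bystander: small wooden stamp standing left of the coil, 22 x 30 x 42 mm; origin at the centre of its underside.

How it is judged (in metres and radians):
At the end, for the whole second after the job is handed in: All three tins stand upright (within 3.5 degrees), cap up, on the tray floor in one row between the tall end wall and slot_1, the knocked-out one in the middle; the board stands in slot_1, within 4 mm of the floor and 7 degrees of upright; all at rest (angle between each of tin_a, tin_b, fallen_tin's own z axis and vertical below 0.06 rad and x of tin_a in the frame of tray between -0.007 and 0.007 m and z of tin_a in the frame of tray between 0.003 and 0.009 m and y of tin_a in the frame of tray between 0.06 and 0.082 m and linear speed of each of tin_a, tin_b, fallen_tin, divider below 0.02 m/s and x of tin_b in the frame of tray between -0.007 and 0.007 m and z of tin_b in the frame of tray between 0.003 and 0.009 m and y of tin_b in the frame of tray between -0.012 and 0.012 m and x of fallen_tin in the frame of tray between -0.007 and 0.007 m and z of fallen_tin in the frame of tray between 0.003 and 0.009 m and y of fallen_tin in the frame of tray between 0.024 and 0.048 m and x of divider in the frame of tray between -0.005 and 0.005 m and y of divider in the frame of tray between -0.0325 and -0.0245 m and z of divider in the frame of tray between 0.003 and 0.01 m and angle between divider's own z axis and vertical below 0.12 rad); the robot touches nothing.
It fails at once if a tin of the row is knocked over (angle between any of tin_a, tin_b's own z axis and vertical above 0.6 rad).
It fails at once if the coil, the pliers or the stamp is moved more than 30 mm (distance of any of coil_copper, pliers_long, rubber_stamp from where it was at the start of the episode above 0.03 m).
It also fails if it takes over 72 s, if anything falls off the work surface, if the arm or the gripper's body presses on something with over 40 N, if the wrist force passes 120 N, or if a joint passes its speed limit or range.

ROBOT

A 6-joint arm with a two-finger parallel gripper is mounted at the origin on a cart in front of the work surface, level with it; the furniture and walls round the work are solid. World frame = base frame: x ahead of the robot, y to its left, z up, the work surface at z = 0. Lengths are in mm, angles in rad, forces in N, time in s.
With the tool pointing down it reaches from about 350 to 875 mm from the base axis. Payload 4.2 kg.
Tool frame: the origin (TCP) lies midway between the tips of the shut fingers; the grasp point (between the pads) lies 19 mm behind it; z points along the fingers, y is the line along which they close (so a half turn about z gives the same grasp; the last joint's range is limited). The gripper opens to 85 mm and grips with 20 to 120 N. Pads are 22 mm wide; open, the fingers measure 114 mm over their backs; the gripper's body (76 mm by 85 mm) begins 54 mm behind the grasp point. The pads swing forward as they close: fully open they stand 13 mm farther back than shut.
Start: joints at [-0.981, 0.385, 0.008, 0, -1.194, -0.259], TCP at [203.015, -591.087, 231.312] pointing down, gripper open.
Joint ranges: [-3.14, 3.14], [-1.21, 2.06], [-1.07, 1.41], [-3.16, 2.05], [-2.99, -0.16], [-3.1, 3.1]. Speed limits (rad/s): [2.79, 2.79, 3.14, 3.14, 3.14, 3.14].

INTERFACE

Orientations are given as a unit quaternion [x, y, z, w].
In Python, from bench import * gives the robot as it stands.
- The arm moves only by the tool drive_tool, never from a script. Its argument "plan" is a list that holds one entry, the list of rows, each a list of 5 numbers: the closure, from -1 (fully open) to 1 (shut), then the shift along the world's x, y, z in mm, then the turn about the world's z in degrees. A call has 1 to 20 rows; each row shifts and turns the commanded pose from where the row before left it; what a row does not reach is not made up. A row lasts 1/12 s, in which the tool goes at most 41.7 mm and 7.16 degrees, less where a joint would pass 70% of its speed; a pose out of reach is approached as far as the arm can. A call is refused whole if a number of a shift passes 41.7 or a number of a turn 7.16, either way. A call with a gripper value outside its range is refused whole. The fingers move at their own pace and stop on an object; the grip force is fixed at half the most. Time passes only in rows, so rows that do not move let the fingers close. It gives the time, the measured TCP pose, the force, the opening and the grip force at its end, in the units of the state.
- read_state(): the state, without advancing time (a new reading comes with each control period).
- get_image(name): name is "side" or "top" or "wrist"; returns (picture, depth): 480x640x3 uint8, red, green, blue; 480x640 float32, mm along the optical axis (not along the pixel's ray), 0 where there is no reading.
- camera_model(name): a dict with "fx", "fy", "cx", "cy" (pixels), "R" (3x3) and "t" (3): a world point X has camera coordinates R X + t; the wrist camera has in their place "mount" (4x4, takes a point from camera to tool coordinates, whose origin is the TCP and whose axes are the flange's). Camera axes: x right, y down, z forward; pixel columns grow to the right and rows downward; lengths in mm; the calibration is good to about 2 mm. The wrist camera is an equidistant fisheye: a pixel r from the principal point sees the ray r / f radians off the axis. A picture is of the moment at which its call begins: read the wrist's pose just before it. camera_model takes no time and is no camera call.
- job_done(): hands the job in; it is judged then, once.
The state is a dict: "clock": time; "joints": joint angles; "joint_vel": joint speeds; "joint_efforts": joint torques, N m; "position": TCP position; "ee_rot": TCP orientation; "contact_force": force on the tool from outside, world axes, zero at the start; "wrist_torque": the same for the moment, N m; "gripper_width": finger opening in mm; "grasp_force": force on a finger pad.
Only numpy, scipy, OpenCV 4.12 (cv2) and the standard library are available. Lean on these libraries where they do the work, as an engineer would, in place of code of your own. Each camera call takes 0.05 s, during which the arm holds its last target. There are 200 camera calls.

## Working session

There is one attempt and no reset: what is moved stays moved. The work goes in short steps, Python scripts to look and compute and a tool call to move; the robot and the scene stay as the last step left them, time stands still between calls to the robot, and variables do not carry over. Pictures are saved under pics/ and viewed, at most 10 in all, crops included, and the job is handed in when it is done.

Besides the shell and the picture viewer there is one more tool, called after "Emit:" as name([rows], argument=value, ...), one row to a line, values as JSON. drive_tool: Moves the arm, as the interface text tells. Its arguments: {"type":"object","properties":{"plan":{"type":"array"}},"required":["plan"]}

```bash
ls; mkdir -p pics; python3 - <<'E'
from bench import *
import cv2,numpy as np
for n in("top","side"):
    im,d=get_image(n); np.savez(f"pics/{n}0.npz",im=im,d=d); cv2.imwrite(f"pics/{n}0.png",im[...,::-1])
    m=camera_model(n); print(n,{k:np.round(v,4).tolist() for k,v in m.items()}, (d>0).mean())
print({k:np.round(v,3).tolist() for k,v in camera_model("wrist").items()})
print(read_state())
E
```

```text
pics
top {'fx': 487.9802, 'fy': 487.9802, 'cx': 310.2898, 'cy': 236.881, 'R': [[-0.0265, -0.9996, -0.0062], [-0.9977, 0.0268, -0.0629], [0.063, 0.0046, -0.998]], 't': [30.3039, 556.0814, 1080.6295]} 0.9959212239583334
side {'fx': 467.7095, 'fy': 467.7095, 'cx': 313.419, 'cy': 234.9659, 'R': [[0.6005, 0.7995, -0.0123], [0.6411, -0.4906, -0.5901], [-0.4778, 0.3465, -0.8072]], 't': [-326.5633, -347.1121, 1163.5339]} 0.9959895833333333
{'fx': 371.648, 'fy': 371.648, 'cx': 317.002, 'cy': 238.348, 'mount': [[0.0, -0.946, -0.324, 84.47], [1.0, 0.0, 0.0, -2.059], [-0.0, -0.324, 0.946, -141.701], [0.0, 0.0, 0.0, 1.0]]}
{'clock': 0.1, 'joints': array([-9.81395303e-01,  3.85490358e-01,  6.75350354e-03, -4.20060676e-04,
       -1.19398236e+00, -2.58598990e-01]), 'joint_vel': array([ 1.49460124e-03, -6.78343504e-04,  2.45527644e-03,  1.68813633e-03,
       -1.10890344e-03,  3.91417808e-05]), 'joint_efforts': array([-1.70551179e-03, -3.93318558e+01,  1.88927561e+01,  4.19805542e+00,
       -2.60362125e-03,  1.01860715e-05]), 'position': array([ 202.84533529, -590.61961596,  230.3232033 ]), 'ee_rot': array([-1.64571395e-01,  9.86364686e-01,  9.56624629e-04, -2.17613477e-04]), 'contact_force': array([ 0.24976133,  0.05951792, -0.91432017]), 'wrist_torque': array([-0.01035082, -0.02205546,  0.02290897]), 'grasp_force': 0.0, 'gripper_width': 85.61132838908561}
```

View pics/top0.png

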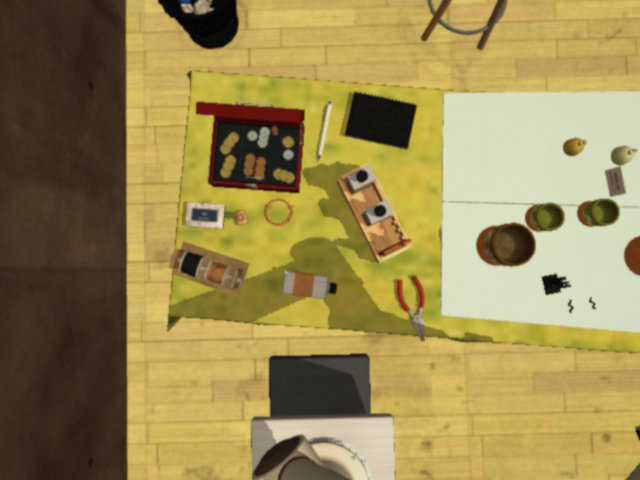

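View pics/side0.png

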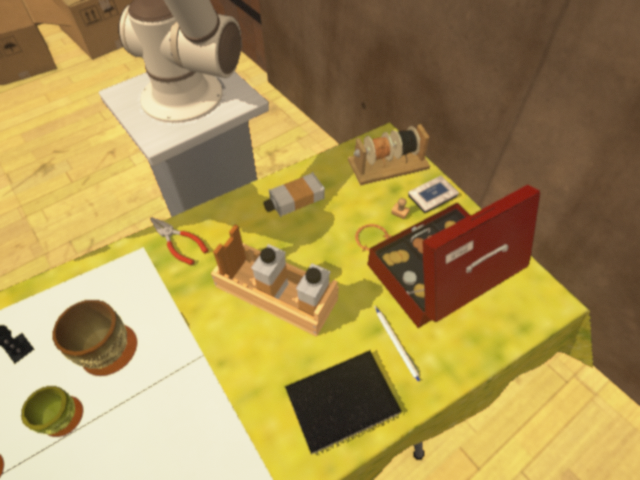

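The top view shows the fallen tin at px (305,284), its cap at (333,289). The tray runs from its tall end at (355,170) to the board end at (395,250), with tin caps near (361,177) and (378,211). The coil is at (278,212), the stamp at (240,217) and the pliers at (412,305). The side view agrees.

```bash
cat > h.py <<'E'
import numpy as np,cv2
from bench import *
def cloud(n,d,fresh=None):
    m=camera_model(n); v,u=np.mgrid[0:480,0:640]
    P=np.stack([(u-m["cx"])/m["fx"]*d,(v-m["cy"])/m["fy"]*d,d],-1)
    W=(P-np.asarray(m["t"]))@np.asarray(m["R"]); W[d<=0]=np.nan; return W
def rect(P): 
    (c,s,a)=cv2.minAreaRect(np.ascontiguousarray(P[:,:2],np.float32)); return np.round(c,1),np.round(s,1),round(a,1)
E
python3 - <<'E'
from h import *
for n,R in(("top",dict(tin=(275,345,260,305),tray=(330,420,155,270))),("side",dict(tin=(255,335,165,220),tray=(200,345,220,335)))):
    z=np.load(f"pics/{n}0.npz"); W=cloud(n,z["d"]); im=z["im"].astype(int)
    for k,(a,b,c,e) in R.items():
        P=W[c:e,a:b].reshape(-1,3); C=im[c:e,a:b].reshape(-1,3)
        h,ed=np.histogram(P[:,2],bins=np.arange(-10,130,5)); print(n,k,dict(zip(ed[:-1].tolist(),h.tolist())))
        if k=="tin":
            t=P[(P[:,2]>27)&(P[:,2]<42)]; print(" top face",rect(t),np.median(t[:,2]))
            bl=P[(C.max(1)<60)&(P[:,2]>8)]; print(" cap",bl.mean(0) if len(bl) else 0,len(bl))
        else:
            for lo,hi in((40,52),(66,78),(98,104),(104,109),(109,116),(116,132)):
                t=P[(P[:,2]>lo)&(P[:,2]<hi)]; 
                if len(t)>3: print(" ",lo,hi,len(t),rect(t),np.median(t,0).round(1))
            for lo in(100,116):
              mk=((W[...,2]>lo)).astype(np.uint8); mk[:c]=0;mk[e:]=0;mk[:,:a]=0;mk[:,b:]=0
              nn,lab,st,ce=cv2.connectedComponentsWithStats(mk)
              for i in range(1,nn):
                q=W[lab==i]
                if len(q)>4: print("  cc>",lo,len(q),rect(q),np.median(q,0).round(1))
E
```

```text
top tin {-10: 15, -5: 966, 0: 997, 5: 16, 10: 2, 15: 8, 20: 37, 25: 147, 30: 766, 35: 179, 40: 0, 45: 0, 50: 0, 55: 0, 60: 0, 65: 0, 70: 0, 75: 0, 80: 0, 85: 0, 90: 0, 95: 0, 100: 0, 105: 0, 110: 0, 115: 0, 120: 0}
 top face (array([450.5,  21. ]), array([117.8,  50.9]), 80.9) 32.93910505370165
 cap [441.76133902 -30.38096768  25.57789247] 62
top tray {-10: 32, -5: 2928, 0: 4061, 5: 804, 10: 88, 15: 50, 20: 63, 25: 71, 30: 53, 35: 82, 40: 368, 45: 490, 50: 22, 55: 25, 60: 22, 65: 39, 70: 77, 75: 24, 80: 17, 85: 15, 90: 29, 95: 50, 100: 217, 105: 395, 110: 69, 115: 11, 120: 87}
  40 52 872 (array([ 605.3, -127.2]), array([205.5,  80.7]), 24.9) [ 590.2 -127.6   45.5]
  66 78 123 (array([ 612.7, -124.5]), array([189.9,  67.5]), 25.2) [682.  -91.7  71.5]
  98 104 128 (array([ 607.3, -124.7]), array([183.4,  55.1]), 22.5) [ 614.8 -113.4  103. ]
  104 109 458 (array([ 605.9, -123.2]), array([183. ,  59.7]), 25.5) [ 623.7 -112.3  105.9]
  109 116 109 (array([ 606.7, -126. ]), array([182.3,  63.9]), 25.0) [ 538.9 -141.7  110.8]
  116 132 214 (array([ 637.9, -112.1]), array([104.2,  23.6]), 2
[... 1541 characters left out ...]
(array([ 604. , -129.2]), array([180.2,  63.5]), 24.0) [ 597.4 -139.2  111.1]
  116 132 399 (array([ 636.7, -113. ]), array([103.8,  23.1]), 24.8) [ 663.1 -106.5  125.5]
  cc> 100 85 (array([ 516.3, -143.8]), array([ 8.7, 19.9]), 27.3) [ 517.1 -144.   109.3]
  cc> 100 92 (array([ 534.9, -184.5]), array([ 8.9, 19.8]), 21.9) [ 536.5 -184.9  110. ]
  cc> 100 633 (array([ 599.3, -130.2]), array([34.4, 52. ]), 24.2) [ 604.7 -134.5  107.1]
  cc> 100 666 (array([672.5, -95.5]), array([34.6, 52.8]), 25.5) [ 677.4 -100.9  107.1]
  cc> 116 192 (array([ 600.6, -130.3]), array([22.7, 22.7]), 19.1) [ 602.3 -131.5  125.7]
  cc> 116 207 (array([672.7, -96.4]), array([23.8, 22.6]), 12.9) [674.5 -97.2 125.3]
```

Emit:
drive_tool([
  [[-1, 14.3, 34.55, -5, 3.65], [-1, 14.3, 34.55, -5, 3.65], [-1, 14.3, 34.55, -5, 3.65], [-1, 14.3, 34.55, -5, 3.65], [-1, 14.3, 34.55, -5, 3.65], [-1, 14.3, 34.55, -5, 3.65], [-1, 14.3, 34.55, -5, 3.65], [-1, 14.3, 34.55, -5, 3.65], [-1, 14.3, 34.55, -5, 3.65], [-1, 14.3, 34.55, -5, 3.65], [-1, 14.3, 34.55, -5, 3.65], [-1, 14.3, 34.55, -5, 3.65], [-1, 14.3, 34.55, -5, 3.65], [-1, 14.3, 34.55, -5, 3.65], [-1, 14.3, 34.55, -5, 3.65], [-1, 14.3, 34.55, -5, 3.65], [-1, 14.3, 34.55, -5, 3.65], [-1, 0, 0, 0, 0], [-1, 0, 0, 0, 0], [-1, 0, 0, 0, 0]],
])

```text
clock: 1.77
position: [445.5, -3.8, 145.9]
ee_rot: [-0.65, 0.76, 0.0, -0.001]
contact_force: [0.6, -0.2, -0.7]
gripper_width: 85.4
grasp_force: 0.0
```

```bash
cat >> h.py <<'E'
from scipy.spatial.transform import Rotation as Ro
def wcloud(s,d):
    m=camera_model("wrist"); v,u=np.mgrid[0:480,0:640]; x=(u-m["cx"])/m["fx"]; y=(v-m["cy"])/m["fy"]
    r=np.hypot(x,y)+1e-9; t=np.tan(np.minimum(r,1.4))/r
    P=np.stack([x*t*d,y*t*d,d],-1); M=np.asarray(m["mount"]); P=P@M[:3,:3].T+M[:3,3]
    W=Ro.from_quat(s["ee_rot"]).apply(P.reshape(-1,3)).reshape(P.shape)+s["position"]; W[(d<=0)|(r>1.35)]=np.nan; return W
def yaw(s): y=Ro.from_quat(s["ee_rot"]).as_matrix()[:,1]; return np.degrees(np.arctan2(y[1],y[0]))
def brief(s): print(round(s["clock"],2),s["position"].round(1),"yaw",yaw(s).round(1),"F",s["contact_force"].round(1),"w",round(s["gripper_width"],1),"g",round(s["grasp_force"],1))
E
python3 - <<'E'
from h import *
s=read_state(); brief(s); print(s["joints"].round(2)); im,d=get_image("wrist"); W=wcloud(s,d); cv2.imwrite("pics/w1.png",im[...,::-1])
x,y,z=np.moveaxis(W,-1,0)
roi=(x>400)&(x<510)&(y>-70)&(y<110)
print(np.median(z[roi&(z<12)]),(W[roi]).shape)
t=W[roi&(z>28)&(z<42)]; print("top",rect(t),np.median(t[:,2]))
E
```

```text
1.77 [445.5  -3.8 145.9] yaw 171.0 F [ 0.6 -0.2 -0.7] w 85.4 g 0.0
[ 0.36  0.17 -0.54 -0.   -0.87 -0.51]
-0.3142795006341146 (60750, 3)
top (array([447.7,  17. ]), array([119.8,  52.3]), 80.8) 32.46334446387932
```

View pics/w1.png

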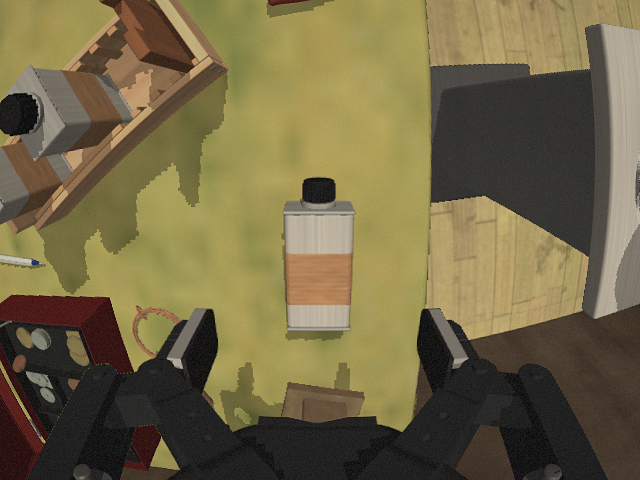

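Emit:
drive_tool([
  [[-1, -1, -2, -36, 0], [-1, 0, 0, -36, 0], [-1, 0, 0, -36, 0], [-1, 0, 0, -24, 0], [-1, 0, 0, -12, 0], [-1, 0, 0, 0, 0], [-1, 0, 0, 0, 0], [1, 0, 0, 0, 0], [1, 0, 0, 0, 0], [1, 0, 0, 0, 0], [1, 0, 0, 0, 0], [1, 0, 0, 0, 0], [1, 0, 0, 0, 0], [1, 0, 0, 0, 0], [1, 0, 0, 0, 0]],
])

```text
clock: 3.07
position: [445.8, -5.7, 3.8]
ee_rot: [-0.65, 0.76, -0.001, 0.001]
contact_force: [0.2, -1.0, 6.2]
gripper_width: 51.1
grasp_force: 62.7
```

Emit:
drive_tool([
  [[1, 0, 0, 10, 0], [1, 0, 0, 20, 0], [1, 0, 0, 30, 0], [1, 0, 0, 36, 0], [1, 0, 0, 36, 0], [1, 0, 0, 30, 0], [1, 0, 0, 0, 0], [1, 0, 0, 0, 0], [1, 0, 0, 0, 0], [1, 0, 0, 0, 0]],
])

```text
clock: 3.9
position: [443.7, -6.0, 163.0]
ee_rot: [-0.649, 0.76, 0.001, -0.001]
contact_force: [-0.3, -0.2, -3.1]
gripper_width: 51.0
grasp_force: 63.1
```

```bash
python3 - <<'E'
from h import *
s=read_state(); brief(s)
a,_=get_image("side"); b,_=get_image("wrist")
cv2.imwrite("pics/s2.png",np.hstack([cv2.resize(a[60:260,180:440],(400,308)),cv2.resize(b,(400,308))])[...,::-1])
E
```

```text
3.9 [443.7  -6.  163. ] yaw 171.0 F [-0.3 -0.2 -3.1] w 51.0 g 63.1
```

View pics/s2.png

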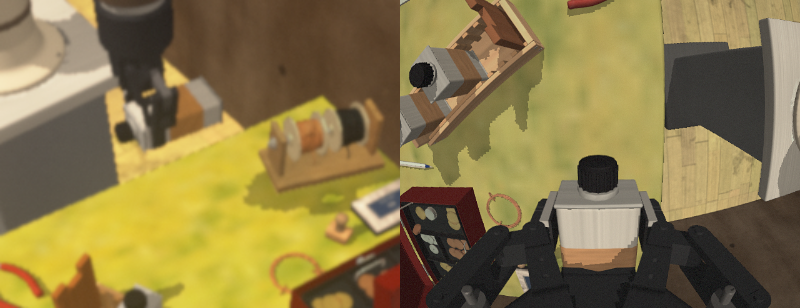

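The side view shows the tin still level in the grip at px (200,110). I'll tilt it cap-up by lowering the cap into the board's notch, approaching from the outer end. First I'll carry it there with the cap pointing along tray +y.

Emit:
drive_tool([
  [[1, 3.05, -9.5, 0, 6.88], [1, 3.05, -9.5, 0, 6.88], [1, 3.05, -9.5, 0, 6.88], [1, 3.05, -9.5, 0, 6.88], [1, 3.05, -9.5, 0, 6.88], [1, 3.05, -9.5, 0, 6.88], [1, 3.05, -9.5, 0, 6.88], [1, 3.05, -9.5, 0, 6.88], [1, 3.05, -9.5, 0, 6.88], [1, 3.05, -9.5, 0, 6.88], [1, 3.05, -9.5, 0, 6.88], [1, 3.05, -9.5, 0, 6.88], [1, 3.05, -9.5, 0, 6.88], [1, 3.05, -9.5, 0, 6.88], [1, 3.05, -9.5, 0, 6.88], [1, 3.05, -9.5, 0, 6.88], [1, 3.05, -9.5, 0, 6.88], [1, 3.05, -9.5, 0, 6.88], [1, 0, 0, 0, 0], [1, 0, 0, 0, 0]],
])

```text
clock: 5.67
position: [499.6, -176.9, 163.0]
ee_rot: [0.977, 0.213, -0.001, -0.0]
contact_force: [0.2, -0.8, -1.9]
gripper_width: 51.3
grasp_force: 62.9
```

```bash
python3 - <<'E'
from h import *
s=read_state(); brief(s); print(s["joints"].round(2))
a,da=get_image("side"); s=read_state(); b,d=get_image("wrist"); W=wcloud(s,d); Ws=cloud("side",da)
u=np.array([.908,.419]);n=np.array([.419,-.908])
# along-coordinate relative to TCP of near-cap black pixels & board top
for N,w,im in(("wrist",W,b),("side",Ws,a)):
    q=(w[...,:2]-s["position"][:2]); al=q@u; la=q@n; z=w[...,2]
    m=(al>5)&(al<70)&(abs(la)<45)&(z>140)&(z<200)&(im.max(2)<70); print(N,"cap",m.sum(),np.nanpercentile(al[m],[2,50,98]).round(1),np.nanmedian(la[m]).round(1),np.nanpercentile(z[m],[2,98]).round(1))
    m=(al>5)&(al<70)&(abs(la)<45)&(z>105)&(z<116); print(N,"board",m.sum(),np.nanpercentile(al[m],[2,50,98]).round(1),np.nanpercentile(la[m],[2,50,98]).round(1),np.nanmedian(z[m]).round(1))
cv2.imwrite("pics/s3.png",np.hstack([cv2.resize(a[130:330,160:420],(400,308)),cv2.resize(b,(400,308))])[...,::-1])
t,dt=get_image("top"); Wt=cloud("top",np.load("pics/top0.npz")["d"]); m=np.load("pics/top0.npz")["im"].astype(int); red=(m[...,0]>130)&(m[...,1]<60); red[:,:390]=0;red[:270]=0;red[345:]=0;red[:,440:]=0
p=Wt[red]; print("pliers red",p.min(0).round(),p.max(0).round())
E
```

```text
5.67 [ 499.6 -176.9  163. ] yaw -65.3 F [ 0.2 -0.8 -1.9] w 51.3 g 62.9
[-0.03  0.29 -0.32 -0.   -0.96  2.04]
wrist cap 4610 [ 5.5 25.5 34.1] 1.7 [170.1 197.4]
wrist board 1139 [23.8 28.6 32.1] [-29.5  13.9  32. ] 109.9
side cap 184 [ 5.6 28.4 34.9] 5.5 [173.5 198.8]
side board 135 [24.8 30.1 33.1] [-31.5  12.8  30.8] 110.6
pliers red [nan nan nan] [nan nan nan]
```

View pics/s3.png

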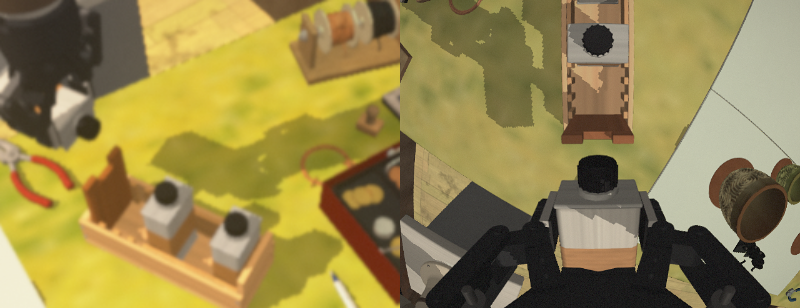

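The picture shows the cap (wrist half, px (597,175)) lined up with the board's notch at px (597,135). Next I lower it.

Emit:
drive_tool([
  [[1, 0, 0, -25, 0], [1, 0, 0, -25, 0], [1, 0, 0, -10, 0], [1, 0, 0, -5, 0], [1, 0, 0, -5, 0], [1, 0, 0, -4, 0], [1, 0, 0, -4, 0]],
])

```text
clock: 6.4
position: [504.3, -176.9, 92.0]
ee_rot: [0.976, 0.217, 0.005, 0.002]
contact_force: [-8.5, 3.7, 25.9]
gripper_width: 51.1
grasp_force: 67.1
```

Emit:
drive_tool([
  [[1, 0, 0, -4, 0], [1, 0, 0, -4, 0], [1, 0, 0, -4, 0], [1, 0, 0, 0, 0]],
])

```text
clock: 6.73
position: [503.1, -177.3, 79.8]
ee_rot: [0.976, 0.216, 0.004, 0.002]
contact_force: [-6.7, 0.5, 19.0]
gripper_width: 50.9
grasp_force: 74.9
```

```bash
python3 - <<'E'
from h import *
s=read_state(); brief(s)
a,_=get_image("side"); b,_=get_image("wrist")
cv2.imwrite("pics/s4.png",np.hstack([cv2.resize(a[130:330,160:420],(400,308)),cv2.resize(b,(400,308))])[...,::-1])
E
```

```text
6.73 [ 503.1 -177.3   79.8] yaw -65.0 F [-6.7  0.5 19. ] w 50.9 g 74.9
```

View pics/s4.png

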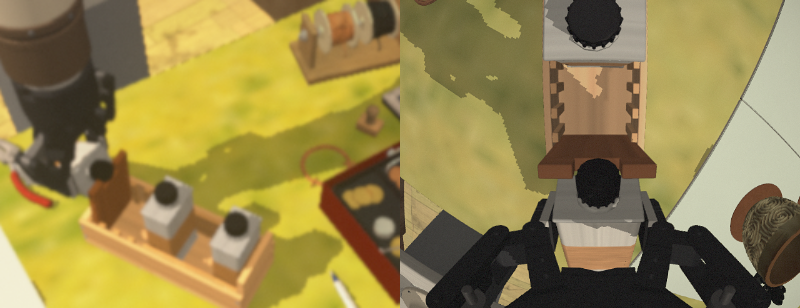

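The cap sits in the notch (wrist half, px (597,185)) and the tin is tilting cap-up. I'll go a little further, then lift and take the shoulder on the board's top.

Emit:
drive_tool([
  [[1, 0, 0, -4, 0], [1, 0, 0, -3, 0], [1, 0, 0, 0, 0], [1, 0, 0, 20, 0], [1, 0, 0, 30, 0], [1, 2, 1, 15, 0], [1, 0, 0, 0, 0], [1, 0, 0, 0, 0]],
])

```text
clock: 7.5
position: [503.0, -175.6, 134.0]
ee_rot: [0.977, 0.215, 0.002, 0.0]
contact_force: [0.5, -0.8, -2.3]
gripper_width: 51.3
grasp_force: 77.0
```

```bash
cat > tilt.py <<'E'
from h import *
s=read_state(); brief(s); b,d=get_image("wrist"); W=wcloud(s,d)
u=np.array([.908,.419]);n=np.array([.419,-.908])
q=W[...,:2]-s["position"][:2]; al=q@u; la=q@n; z=W[...,2]-s["position"][2]
m=(abs(la)<22)&(al>-30)&(al<60)&(z>-20)&(z<75)&np.isfinite(z)
dark=b.max(2)<70
c=m&dark&(abs(la)<13)&(al>0)
print("cap al",np.percentile(al[c],[2,50,98]).round(1),"z",np.percentile(z[c],[2,50,98]).round(1))
g=m&~dark&(abs(la)<24)&(al>-10)&(b.astype(int).max(2)-b.astype(int).min(2)<40)
P=np.stack([al[g],z[g]],1)
# top (shoulder) face and broad face: fit dominant lines by direction of local normals
gy,gx=np.gradient(al),np.gradient(z)
A=np.gradient(al,axis=0)[g];Z=np.gradient(z,axis=0)[g]
an=np.degrees(np.arctan2(Z,A))%180; h,e=np.histogram(an,36,(0,180)); i=np.argsort(-h)[:6]; print("slope hist deg",[(int(e[k]),int(h[k])) for k in sorted(i)],len(P))
E
python3 tilt.py
```

```text
7.5 [ 503.  -175.6  134. ] yaw -65.2 F [ 0.5 -0.8 -2.3] w 51.3 g 77.0
cap al [ 8.1 28.1 36.3] z [29.  39.7 74.5]
slope hist deg [(25, 421), (30, 550), (35, 622), (40, 355), (85, 368), (90, 362)] 7887
```

Emit:
drive_tool([
  [[1, -1, 0, -15, 0], [1, -1, -1, -15, 0], [1, 0, 0, -4, 0], [1, 0, 0, -4, 0], [1, 0, 0, -4, 0], [1, 0, 0, -4, 0], [1, 0, 0, -4, 0], [1, 0, 0, 0, 0]],
])

```text
clock: 8.22
position: [499.7, -176.7, 81.7]
ee_rot: [0.977, 0.215, -0.001, -0.0]
contact_force: [0.3, 0.1, -2.1]
gripper_width: 50.8
grasp_force: 77.0
```

```bash
python3 tilt.py
```

```text
8.22 [ 499.7 -176.7   81.7] yaw -65.2 F [ 0.3  0.1 -2.1] w 50.8 g 77.0
cap al [ 8.5 28.4 36.5] z [27.6 39.5 74.5]
slope hist deg [(25, 413), (30, 567), (35, 639), (80, 408), (85, 388), (90, 324)] 7984
```

Emit:
drive_tool([
  [[1, 0, 0, 25, 0], [1, 0, 0, 25, 0], [1, 4.5, 2, 0, 0], [1, 0, 0, -15, 0], [1, 0, 0, -10, 0], [1, 0, 0, -5, 0], [1, 0, 0, -4, 0], [1, 0, 0, -4, 0], [1, 0, 0, 0, 0]],
])

```text
clock: 9.02
position: [504.0, -174.7, 93.3]
ee_rot: [0.977, 0.215, -0.001, -0.0]
contact_force: [-0.0, -1.4, -2.0]
gripper_width: 51.1
grasp_force: 77.1
```

```bash
python3 tilt.py
```

```text
9.02 [ 504.  -174.7   93.3] yaw -65.2 F [-0.  -1.4 -2. ] w 51.1 g 77.1
cap al [ 8.6 28.4 36.5] z [27.9 39.4 74.6]
slope hist deg [(25, 418), (30, 583), (35, 632), (80, 392), (85, 400), (90, 344)] 8053
```

```bash
python3 - <<'E'
from h import *
a,_=get_image("side"); b,_=get_image("wrist")
cv2.imwrite("pics/s5.png",np.hstack([cv2.resize(a[130:300,160:330],(400,400),interpolation=cv2.INTER_CUBIC),cv2.resize(b[200:480,170:450],(400,400))])[...,::-1])
E
```

```text
(no output)
```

View pics/s5.png

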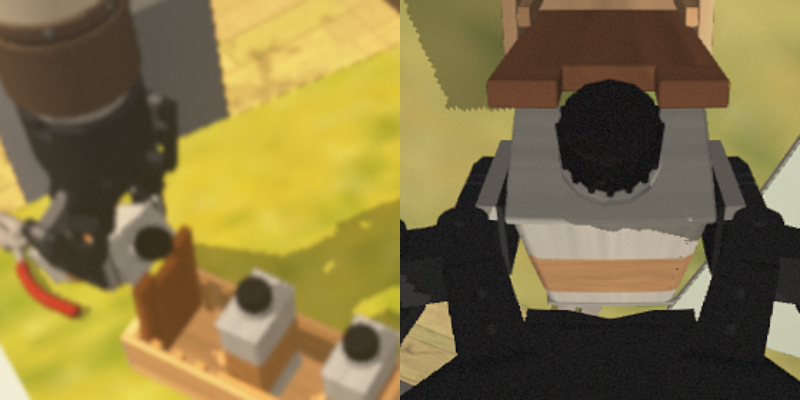

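```bash
cat > prof.py <<'E'
from h import *
s=read_state(); brief(s); b,d=get_image("wrist"); W=wcloud(s,d)
u=np.array([.908,.419]);n=np.array([.419,-.908])
q=W[...,:2]-s["position"][:2]; al=q@u; la=q@n; z=W[...,2]-s["position"][2]
for r in range(250,470,7):
    m=(la[r]>15)&(la[r]<23)&(z[r]>-60)
    if m.sum()>2: print(r,np.median(al[r][m]).round(1),np.median(z[r][m]).round(1),int(np.median(b[r][m])),end=" | ")
E
python3 prof.py
```

```text
9.17 [ 504.8 -174.8   94.5] yaw -65.1 F [ 0.1 -0.9 -1.6] w 51.3 g 77.1
250 31.8 7.5 52 | 257 31.9 15.1 66 | 264 29.4 15.7 69 | 271 26.7 16.0 70 | 278 22.7 13.8 102 | 285 21.0 16.3 108 | 292 19.4 18.9 104 | 299 17.8 21.5 104 | 306 16.2 23.9 101 | 313 14.7 26.5 106 | 320 13.1 28.6 106 | 327 11.8 31.2 107 | 334 10.1 33.3 106 | 341 8.8 35.7 105 | 348 7.2 37.7 105 | 355 5.5 39.4 112 | 362 -1.3 34.6 109 | 369 -8.1 30.3 176 | 376 -15.5 25.8 178 | 383 -23.6 20.9 122 | 390 -33.3 14.8 86 | 397 -43.9 8.2 89 | 404 15.2 73.9 37 | 411 15.7 76.8 31 | 418 15.8 79.3 29 | 425 15.9 81.8 28 | 432 15.7 83.8 28 | 439 15.9 86.3 27 | 446 16.1 88.6 26 | 453 17.8 92.1 23 | 460 18.5 94.6 28 | 467 18.5 96.4 27 |
```

Emit:
drive_tool([
  [[1, 0, 0, 15, 0], [1, 5, 2.3, 5, 0], [1, 0, 0, -10, 0], [1, 0, 0, -5, 0], [1, 0, 0, -4, 0], [1, 0, 0, -4, 0], [1, 0, 0, -3, 0], [1, 0, 0, -3, 0], [1, 0, 0, 0, 0]],
])

```text
clock: 9.97
position: [511.3, -174.1, 92.4]
ee_rot: [0.976, 0.217, 0.002, 0.003]
contact_force: [-14.9, -0.3, 39.0]
gripper_width: 51.2
grasp_force: 87.4
```

```bash
python3 prof.py
```

```text
9.97 [ 511.3 -174.1   92.4] yaw -65.0 F [-14.9  -0.3  39. ] w 51.2 g 87.4
250 28.6 -0.8 49 | 257 30.3 11.2 51 | 264 29.7 16.6 70 | 271 27.1 17.1 69 | 278 24.4 17.4 69 | 285 22.9 20.3 107 | 292 21.2 22.6 111 | 299 19.1 24.1 108 | 306 17.3 26.1 110 | 313 15.7 28.4 106 | 320 13.8 30.1 107 | 327 11.9 31.7 111 | 334 10.5 34.2 111 | 341 8.6 35.7 111 | 348 6.9 37.5 109 | 355 5.1 39.2 109 | 362 3.5 41.1 110 | 369 1.5 42.5 108 | 376 -14.0 27.8 167 | 383 -31.3 11.9 84 | 390 -62.1 -17.1 151 | 397 15.6 71.9 27 | 404 15.8 74.9 27 | 411 15.9 77.4 29 | 418 15.6 79.5 26 | 425 15.6 82.0 28 | 432 15.3 83.9 29 | 439 15.7 86.6 27 | 446 15.8 88.8 27 | 453 17.4 92.1 21 | 460 18.2 94.6 26 | 467 18.4 96.8 27 |
```

Emit:
drive_tool([
  [[1, -1, -0.5, -3, 0], [1, 0, 0, -3, 0], [1, 0, 0, -2, 0], [1, 0, 0, -2, 0], [1, 0, 0, 0, 0]],
])

```text
clock: 10.43
position: [505.2, -173.5, 73.7]
ee_rot: [0.977, 0.215, -0.003, -0.001]
contact_force: [-4.3, -2.5, 1.6]
gripper_width: 51.3
grasp_force: 85.1
```

```bash
python3 prof.py
```

```text
10.43 [ 505.2 -173.5   73.7] yaw -65.2 F [-4.3 -2.5  1.6] w 51.3 g 85.1
250 31.1 5.2 51 | 257 32.3 15.6 51 | 264 33.0 23.6 54 | 271 33.5 30.6 52 | 278 33.1 35.3 67 | 285 31.0 35.9 69 | 292 28.5 36.0 72 | 299 20.2 25.6 119 | 306 18.4 27.2 114 | 313 16.5 28.9 115 | 320 14.7 30.8 111 | 327 12.7 32.2 113 | 334 10.8 33.8 122 | 341 9.2 35.8 120 | 348 7.1 37.3 117 | 355 5.4 39.0 116 | 362 3.5 40.5 114 | 369 1.7 42.2 115 | 376 -0.4 43.4 113 | 383 16.5 66.4 34 | 390 16.4 69.2 25 | 397 16.6 72.1 29 | 404 16.5 74.4 30 | 411 16.4 77.1 29 | 418 16.0 79.0 28 | 425 16.3 81.5 28 | 432 16.1 83.6 30 | 439 16.6 86.2 27 | 446 16.6 88.4 26 | 453 18.4 91.6 25 | 460 18.8 94.2 28 | 467 19.2 96.4 28 |
```

Emit:
drive_tool([
  [[1, 0, 0, 25, 0], [1, 8.6, 4, 0, 0], [1, 0, 0, -7, 0], [1, 0, 0, -4, 0], [1, 0.5, 0, -2.5, 0], [1, 0.5, 0, -2.5, 0], [1, 0.5, 0, -2, 0], [1, 0, 0, 0, 0]],
])

```text
clock: 11.15
position: [517.0, -172.7, 89.8]
ee_rot: [0.976, 0.216, -0.002, 0.003]
contact_force: [-22.0, -8.5, 45.5]
gripper_width: 51.2
grasp_force: 92.8
```

```bash
python3 prof.py
```

```text
11.15 [ 517.  -172.7   89.8] yaw -65.0 F [-22.   -8.5  45.5] w 51.2 g 92.8
250 21.2 -20.5 48 | 257 23.4 -6.1 48 | 264 24.7 4.4 49 | 271 26.0 14.2 50 | 278 25.4 19.2 69 | 285 22.6 19.3 70 | 292 23.0 25.5 109 | 299 21.1 27.3 115 | 306 19.3 29.0 120 | 313 17.2 30.5 115 | 320 15.2 31.9 118 | 327 13.2 33.3 115 | 334 11.3 34.8 117 | 341 9.1 36.0 125 | 348 7.2 37.4 120 | 355 5.4 39.1 117 | 362 3.2 40.2 117 | 369 1.4 41.9 116 | 376 -0.6 43.3 116 | 383 -2.5 45.0 111 | 390 16.4 69.5 28 | 397 16.4 72.1 27 | 404 16.4 74.5 28 | 411 16.4 77.2 28 | 418 16.2 79.3 27 | 425 16.2 81.7 26 | 432 16.1 83.7 30 | 439 16.6 86.5 27 | 446 16.8 88.9 25 | 453 18.1 91.8 23 | 460 18.8 94.4 26 | 467 19.0 96.5 27 |
```

Emit:
drive_tool([
  [[1, 1, 0.5, -2.5, 0], [1, 1, 0.5, -2.5, 0], [1, 0.5, 0, -2.5, 0], [1, 0.5, 0, -2.5, 0], [1, 0, 0, 0, 0]],
])

```text
clock: 11.62
position: [513.8, -170.9, 72.4]
ee_rot: [0.977, 0.214, -0.008, -0.001]
contact_force: [-17.0, -12.0, 13.4]
gripper_width: 51.0
grasp_force: 91.2
```

```bash
python3 prof.py
```

```text
11.62 [ 513.8 -170.9   72.4] yaw -65.3 F [-17.  -12.   13.4] w 51.0 g 91.2
250 20.5 -21.8 50 | 257 22.7 -7.9 50 | 264 24.1 2.7 51 | 271 25.1 11.5 51 | 278 26.8 21.4 50 | 285 27.5 28.2 53 | 292 28.8 35.7 51 | 299 26.8 36.8 70 | 306 24.3 37.0 73 | 313 22.1 37.7 69 | 320 16.9 33.7 129 | 327 14.6 34.5 148 | 334 12.1 35.4 146 | 341 10.3 36.7 143 | 348 8.2 38.0 121 | 355 5.7 38.9 121 | 362 3.5 39.9 124 | 369 1.1 40.9 124 | 376 -1.2 42.0 122 | 383 -3.2 43.5 118 | 390 -5.5 44.6 138 | 397 -7.8 45.7 140 | 404 17.4 74.5 26 | 411 17.2 76.8 29 | 418 17.0 79.0 30 | 425 16.8 81.3 28 | 432 16.8 83.3 29 | 439 17.2 85.8 28 | 446 17.4 88.2 27 | 453 19.2 91.5 25 | 460 19.8 94.0 28 | 467 20.0 95.9 28 |
```

Emit:
drive_tool([
  [[1, 0, 0, 12, 0], [1, 0, 0, 12, 0], [1, 0, 0, 0, 0], [1, 0, 0, -5, 0], [1, 0, 0, -3, 0], [1, 0.5, 0, -3, 0], [1, 0.5, 0, -3, 0], [1, 0, 0, -3, 0], [1, 0, 0, -3, 0], [1, 0, 0, 0, 0]],
])

```text
clock: 12.5
position: [516.4, -171.5, 79.0]
ee_rot: [0.977, 0.215, -0.007, 0.001]
contact_force: [-21.7, -12.4, 29.5]
gripper_width: 51.1
grasp_force: 93.0
```

```bash
python3 prof.py
```

```text
12.5 [ 516.4 -171.5   79. ] yaw -65.2 F [-21.7 -12.4  29.5] w 51.1 g 93.0
250 18.8 -26.1 50 | 257 21.2 -11.5 50 | 264 22.8 -0.2 50 | 271 24.1 9.6 50 | 278 25.7 19.1 52 | 285 26.7 26.8 51 | 292 25.7 30.0 72 | 299 23.2 30.4 72 | 306 20.8 31.0 71 | 313 19.0 32.6 123 | 320 16.7 33.5 127 | 327 14.7 34.9 132 | 334 12.4 35.7 144 | 341 10.3 36.9 142 | 348 8.0 37.9 120 | 355 5.9 39.1 120 | 362 3.5 40.0 123 | 369 0.9 40.8 121 | 376 -1.2 42.2 122 | 383 -3.4 43.5 117 | 390 -5.6 44.6 117 | 397 -7.8 45.9 127 | 404 16.9 74.2 30 | 411 17.0 76.9 28 | 418 16.8 79.1 28 | 425 17.0 81.5 28 | 432 16.5 83.3 30 | 439 17.1 86.0 27 | 446 17.2 88.1 26 | 453 19.1 91.6 22 | 460 19.7 94.1 26 | 467 20.0 96.2 27 |
```

Emit:
drive_tool([
  [[1, -4, -2, 20, 0], [1, -4, -2, 35, 0], [1, -4, -2, 35, 0], [1, -12, -5, 0, 0], [1, -10, 20, 0, 0], [1, 0, 35, 0, 0], [1, 0, 40, 0, 0], [1, 0, 40, 0, 0], [1, 0, 5, -35, 0], [1, 0, 0, -35, 0], [1, 0, 0, -15, 0], [1, 0, 0, -5, 0], [1, 0, 0, 0, 0], [1, 0, 0, 0, 0]],
])

```text
clock: 13.72
position: [489.6, -38.8, 76.5]
ee_rot: [0.977, 0.215, 0.001, 0.0]
contact_force: [0.3, -0.2, -1.7]
gripper_width: 51.5
grasp_force: 89.6
```

```bash
python3 prof.py
```

```text
13.72 [489.6 -38.8  76.5] yaw -65.1 F [ 0.3 -0.2 -1.7] w 51.5 g 89.6
299 -1.3 -14.1 62 | 306 14.9 21.6 81 | 313 18.6 33.0 127 | 320 16.4 34.2 135 | 327 14.3 35.2 136 | 334 11.8 35.8 151 | 341 9.5 36.7 149 | 348 7.4 38.0 144 | 355 5.2 39.0 126 | 362 2.8 40.0 127 | 369 0.7 41.3 125 | 376 -1.9 42.0 126 | 383 -4.0 43.4 120 | 390 -6.3 44.5 121 | 397 -8.3 46.1 140 | 404 15.8 74.6 29 | 411 15.9 77.2 30 | 418 15.6 79.2 30 | 425 15.6 81.7 29 | 432 15.5 83.7 30 | 439 16.1 86.5 29 | 446 16.0 88.6 29 | 453 17.7 91.9 26 | 460 18.4 94.6 28 | 467 18.4 96.4 29 |
```

Emit:
drive_tool([
  [[1, 0, 0, -8, 0], [1, -2, -1, -6, 0], [1, -4, -2, -4, 0], [1, -5, -2.3, -1, 0], [1, -5, -2.3, 0, 0], [1, -5, -2.3, 0, 0], [1, -5, -2.3, 0, 0], [1, -5, -2.3, 0, 0], [1, -5, -2.3, 0, 0], [1, 0, 0, 0, 0]],
])

```text
clock: 14.6
position: [451.8, -56.2, 57.7]
ee_rot: [0.977, 0.215, 0.0, 0.0]
contact_force: [0.7, -0.0, 3.1]
gripper_width: 51.1
grasp_force: 90.2
```

```bash
python3 prof.py
```

```text
14.6 [451.8 -56.2  57.7] yaw -65.2 F [ 0.7 -0.   3.1] w 51.1 g 90.2
250 6.9 -58.1 177 | 257 2.7 -57.9 174 | 264 -1.8 -58.0 170 | 271 -6.1 -57.7 168 | 278 -10.9 -58.2 132 | 285 -15.2 -57.6 123 | 292 -20.2 -58.1 125 | 299 -1.6 -14.5 62 | 306 15.0 21.9 81 | 313 18.4 32.8 125 | 320 16.3 33.9 128 | 327 14.1 34.9 135 | 334 12.0 36.0 151 | 341 9.7 37.0 150 | 348 7.5 38.0 140 | 355 5.2 39.1 125 | 362 3.1 40.4 127 | 369 0.6 41.1 125 | 376 -1.7 42.2 126 | 383 -4.1 43.3 123 | 390 -6.1 44.7 123 | 397 -8.5 45.7 142 | 404 15.5 74.2 33 | 411 15.8 77.0 32 | 418 15.5 79.2 30 | 425 16.1 81.9 30 | 432 15.5 83.6 30 | 439 16.0 86.2 29 | 446 16.0 88.6 27 | 453 17.5 91.8 23 | 460 18.5 94.5 27 | 467 18.5 96.4 30 |
```

Emit:
drive_tool([
  [[1, 18, 8, 6, 0], [1, 18, 8, 0, 0], [1, 0, 0, -8, 0], [1, -3, -1.4, -5, 0], [1, -4, -1.9, -2, 0], [1, -5, -2.3, 0, 0], [1, -5, -2.3, 0, 0], [1, -5, -2.3, 0, 0], [1, -5, -2.3, 0, 0]],
])

```text
clock: 15.4
position: [480.0, -47.3, 57.7]
ee_rot: [0.976, 0.219, 0.021, 0.001]
contact_force: [20.5, 11.4, 6.3]
gripper_width: 51.1
grasp_force: 90.9
```

```bash
python3 prof.py
```

```text
15.4 [480.  -47.3  57.7] yaw -64.8 F [20.5 11.4  6.3] w 51.1 g 90.9
250 9.3 -57.7 176 | 257 5.0 -57.9 176 | 264 0.5 -58.2 177 | 271 -3.7 -57.7 178 | 278 -8.3 -57.9 149 | 285 -12.8 -57.9 127 | 292 -17.4 -57.9 127 | 299 -2.9 -18.5 63 | 306 14.5 23.3 63 | 313 17.3 33.9 126 | 320 15.1 35.0 130 | 327 13.1 36.2 138 | 334 10.7 36.9 149 | 341 8.5 37.9 149 | 348 6.2 38.9 145 | 355 3.7 39.6 129 | 362 1.4 40.4 128 | 369 -0.7 41.7 127 | 376 -3.0 42.7 127 | 383 -5.3 43.9 120 | 390 -7.6 44.9 115 | 397 -9.6 46.3 141 | 404 12.7 75.0 34 | 411 12.5 77.5 34 | 418 12.8 80.3 30 | 425 12.7 82.7 30 | 432 12.2 84.7 32 | 439 12.5 87.3 29 | 446 12.7 89.6 29 | 453 13.8 92.6 23 | 460 14.5 95.5 27 | 467 14.6 97.4 27 |
```

Emit:
drive_tool([
  [[1, 0, 0, 0, 0], [1, -4, -1.9, 0, 0], [1, -4, -1.9, 0, 0], [1, -4, -1.9, 0, 0], [1, -4, -1.9, 0, 0], [1, 0, 0, 0, 0]],
])

```text
clock: 15.95
position: [463.6, -55.7, 57.5]
ee_rot: [0.976, 0.218, 0.02, 0.002]
contact_force: [10.2, 9.2, 35.3]
gripper_width: 51.2
grasp_force: 93.7
```

```bash
python3 prof.py|head -c 700; python3 - <<'E'
from h import *
a,_=get_image("side"); b,_=get_image("wrist")
cv2.imwrite("pics/s6.png",np.hstack([cv2.resize(a[100:300,180:380],(400,400),interpolation=cv2.INTER_CUBIC),cv2.resize(b[200:480,170:450],(400,400))])[...,::-1])
E
```

```text
15.95 [463.6 -55.7  57.5] yaw -64.8 F [10.2  9.2 35.3] w 51.2 g 93.7
250 9.2 -57.9 175 | 257 4.7 -58.4 176 | 264 0.5 -57.9 179 | 271 -3.9 -57.9 180 | 278 -8.3 -57.8 135 | 285 -12.8 -57.7 123 | 292 -17.4 -57.6 122 | 299 -2.5 -17.6 63 | 306 14.3 22.8 83 | 313 17.4 34.2 125 | 320 15.2 35.1 128 | 327 13.1 36.2 133 | 334 10.7 36.9 145 | 341 8.4 37.8 148 | 348 6.3 38.8 152 | 355 3.8 39.6 128 | 362 1.8 41.0 126 | 369 -0.5 42.0 126 | 376 -3.0 42.7 127 | 383 -5.3 43.8 118 | 390 -7.5 45.2 115 | 397 -9.6 46.4 120 | 404 12.6 75.1 35 | 411 12.9 77.9 32 | 418 12.5 79.9 32 | 425 12.9 82.8 30 | 432 12.5 84.8 31 | 439 12.9 87.5 30 | 446 12.4 89.4 28 | 453 13.9 92.6 25 | 460 14.7 95.5 27 | 467 14.7 97.4 28 |
```

View pics/s6.png

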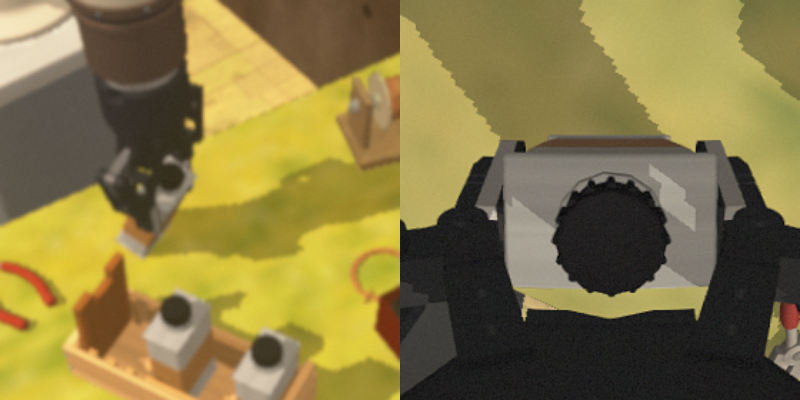

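Emit:
drive_tool([
  [[1, 0, 0, 30, 0], [1, 0, 0, 40, 0], [1, 0, 0, 40, 0], [1, 0, 0, 30, 0], [1, 30, 0, 0, 0], [1, 38, 0, 0, 0], [1, 38, 0, 0, 0], [1, 38, 0, 0, 0], [1, 38, 0, 0, 0], [1, 38, 0, 0, 0], [1, 38, 0, 0, 0], [1, 38, 0, 0, 0], [1, 0, 0, 0, 0], [1, 0, 0, 0, 0], [1, 0, 0, 0, 0]],
])

```text
clock: 17.35
position: [739.9, -59.9, 185.4]
ee_rot: [0.977, 0.215, -0.003, -0.001]
contact_force: [0.1, 0.4, -2.6]
gripper_width: 51.2
grasp_force: 90.1
```

```bash
python3 prof.py | head -c 900
```

```text
17.35 [739.9 -59.9 185.4] yaw -65.2 F [ 0.1  0.4 -2.6] w 51.2 g 90.1
299 -4.7 -20.1 69 | 306 15.5 22.4 90 | 313 18.8 33.0 142 | 320 16.6 33.9 149 | 327 14.5 35.1 171 | 334 12.0 35.7 167 | 341 10.1 37.1 167 | 348 7.8 38.0 141 | 355 5.3 38.8 143 | 362 3.3 40.2 143 | 369 0.9 41.2 143 | 376 -1.3 42.4 143 | 383 -3.3 43.7 139 | 390 -5.6 45.0 138 | 397 -8.0 45.9 162 | 404 16.6 74.7 35 | 411 16.5 77.1 35 | 418 15.9 78.8 34 | 425 16.3 81.6 33 | 432 16.0 83.5 34 | 439 16.6 86.3 35 | 446 16.5 88.3 31 | 453 18.3 91.8 28 | 460 18.9 94.2 32 | 467 19.0 96.1 32 |
```

Emit:
drive_tool([
  [[1, 14.4, 2.3, 0, 0], [1, 0, 0, -25, 0], [1, 0, 0, -35, 0], [1, 0, 0, -30, 0], [1, 0, 0, -10, 0], [1, -8, -3.7, 0, 0], [1, -6, -2.8, 0, 0], [1, -5, -2.3, 0, 0], [1, -5, -2.3, 0, 0], [1, -4, -1.9, 0, 0], [1, -4, -1.9, 0, 0], [1, -4, -1.9, 0, 0], [1, 0, 0, 0, 0]],
])

```text
clock: 18.48
position: [729.4, -71.9, 97.8]
ee_rot: [0.976, 0.216, 0.015, 0.002]
contact_force: [10.5, 6.2, 2.1]
gripper_width: 51.0
grasp_force: 90.6
```

```bash
python3 prof.py | head -c 900
```

```text
18.48 [729.4 -71.9  97.8] yaw -65.0 F [10.5  6.2  2.1] w 51.0 g 90.6
271 -1.6 -50.6 102 | 278 4.2 -27.4 78 | 285 7.5 -11.6 79 | 292 11.0 3.1 78 | 299 12.9 13.6 104 | 306 15.5 24.6 102 | 313 18.7 35.7 119 | 320 17.0 37.4 138 | 327 14.6 38.0 143 | 334 12.2 38.5 179 | 341 9.6 38.9 175 | 348 7.1 39.5 186 | 355 4.5 40.0 137 | 362 2.0 40.6 140 | 369 -0.7 41.1 139 | 376 -3.3 41.9 140 | 383 -5.8 42.9 131 | 390 -8.3 43.6 142 | 397 -11.1 44.3 172 | 404 13.6 75.0 39 | 411 13.4 77.4 39 | 418 13.6 80.0 36 | 425 13.7 82.6 34 | 432 13.3 84.5 35 | 439 13.4 87.0 34 | 446 13.8 89.3 33 | 453 14.7 92.4 27 | 460 15.8 95.3 31 | 467 15.9 97.1 32 |
```

Emit:
drive_tool([
  [[1, -4, -1.9, 0, 0], [1, -4, -1.9, 0, 0], [1, -4, -1.9, 0, 0], [1, -3, -1.4, 0, 0], [1, 0, 0, 0, 0]],
])

```text
clock: 18.95
position: [715.6, -79.5, 99.1]
ee_rot: [0.976, 0.216, 0.016, 0.002]
contact_force: [9.9, 6.4, 4.7]
gripper_width: 51.2
grasp_force: 91.1
```

```bash
python3 prof.py | head -c 900
```

```text
18.95 [715.6 -79.5  99.1] yaw -65.0 F [9.9 6.4 4.7] w 51.2 g 91.1
250 13.6 -43.4 114 | 257 14.4 -30.4 84 | 264 14.8 -19.6 85 | 271 14.9 -10.7 86 | 278 15.6 -0.9 89 | 285 15.7 6.6 86 | 292 16.1 13.9 115 | 299 16.0 19.9 115 | 306 16.3 26.3 114 | 313 16.8 32.4 115 | 320 16.4 36.5 118 | 327 16.2 40.9 138 | 334 13.6 40.9 137 | 341 10.9 41.2 187 | 348 8.1 41.2 197 | 355 5.4 41.4 181 | 362 2.4 41.3 138 | 369 -0.6 41.4 139 | 376 -3.5 41.8 138 | 383 -6.5 42.1 138 | 390 -9.5 42.3 135 | 397 -12.6 42.7 176 | 404 13.7 75.4 36 | 411 13.5 77.7 36 | 418 13.5 80.2 33 | 425 13.4 82.5 34 | 432 13.1 84.5 35 | 439 13.4 87.2 33 | 446 13.2 89.3 33 | 453 14.5 92.5 29 | 460 15.5 95.2 32 | 467 15.6 97.1 32 |
```

Emit:
drive_tool([
  [[1, -3.5, -1.6, 0, 0], [1, -3, -1.4, 0, 0], [1, 0, 0, 0, 0], [1, 10, 4.6, 0, 0], [1, 15, 7, 0, 0], [1, 0, 0, 20, 0], [1, 0, 0, 20, 0], [1, 0, 0, 0, 0]],
])

```text
clock: 19.67
position: [727.0, -73.4, 137.5]
ee_rot: [0.976, 0.216, 0.007, 0.002]
contact_force: [-0.1, -0.0, 0.9]
gripper_width: 51.0
grasp_force: 90.6
```

```bash
python3 prof.py | head -c 900; cat > gap.py <<'E'
from h import *
# tray row as it stands, from top/side depth
for n,box in(("top",(330,420,155,270)),("side",(200,345,220,335))):
    im,d=get_image(n); W=cloud(n,d); a,b,c,e=box
    mk=((W[...,2]>100)&(W[...,2]<132)).astype(np.uint8); M=np.zeros_like(mk); M[c:e,a:b]=mk[c:e,a:b]
    nn,lab,st,ce=cv2.connectedComponentsWithStats(M)
    for i in range(1,nn):
        q=W[lab==i]
        if len(q)>12: print(n,len(q),rect(q))
E
python3 gap.py
```

```text
19.67 [727.  -73.4 137.5] yaw -65.1 F [-0.1 -0.   0.9] w 51.0 g 90.6
250 15.7 -35.9 115 | 257 16.0 -25.0 86 | 264 16.3 -15.3 90 | 271 16.4 -7.0 88 | 278 16.8 1.2 86 | 285 16.6 7.8 90 | 292 16.8 14.5 117 | 299 16.5 19.8 117 | 306 16.9 26.1 117 | 313 17.3 31.8 116 | 320 17.2 36.4 117 | 327 17.3 41.0 134 | 334 14.7 41.2 135 | 341 11.9 41.3 162 | 348 9.1 41.3 185 | 355 6.3 41.5 190 | 362 3.5 41.6 133 | 369 0.3 41.5 137 | 376 -2.7 41.6 137 | 383 -5.8 41.9 138 | 390 -8.9 42.2 176 | 397 -12.4 42.2 175 | 404 15.3 75.2 32 | 411 15.0 77.5 33 | 418 14.9 79.9 34 | 425 14.8 82.2 33 | 432 14.8 84.3 35 | 439 14.7 86.6 34 | 446 15.0 89.1 32 | 453 16.6 92.3 29 | 460 17.4 95.0 32 | 467 17.2 96.7 32 | top 61 (array([711.8, -74.5]), array([ 9.6, 45.3]), 10.5)
top 407 (array([674.8, -94.6]), array([34.2, 51.5]), 24.9)
top 406 (array([ 601.7, -129.3]), array([33.7, 51.9]), 24.0)
top 40 (array([ 542.8, -181. ]), array([ 7.7, 19.2]), 25.6)
top 37 (array([ 523.7, -139.9]), array([ 7.5, 18.7]), 24.9)
side 83 (array([ 521.7, -141.7]), array([ 8.7, 19.5]), 24.6)
side 89 (array([ 541.5, -182.5]), array([ 8.2, 18.8]), 26.7)
side 631 (array([ 599.1, -129.8]), array([33.8, 53.7]), 24.7)
side 548 (array([671.9, -96.2]), array([33.4, 52.7]), 27.2)
side 99 (array([732.7, -96.6]), array([24.2,  2.4]), 23.5)
```

Emit:
drive_tool([
  [[1, 0, 0, 30, 0], [1, 0, 0, 32, 0], [1, -15, -6.7, 0, 0], [1, -30, -13, 0, 0], [1, -30, -13, 0, 0], [1, -14.2, -6, 0, 0], [1, 0, 0, 0, 0], [1, 0, 0, 0, 0]],
])

```text
clock: 20.48
position: [633.1, -112.1, 190.4]
ee_rot: [0.977, 0.215, -0.0, -0.0]
contact_force: [0.6, 0.2, -1.9]
gripper_width: 51.1
grasp_force: 90.8
```

```bash
python3 prof.py | head -c 60; python3 - <<'E'
from h import *
s=read_state(); b,d=get_image("wrist"); W=wcloud(s,d)
u=np.array([.908,.419]);n=np.array([.419,-.908])
q=W[...,:2]-s["position"][:2]; al=q@u; la=q@n; z=W[...,2]
m=(z>98)&(z<112)&(abs(la)<40)&(al>0)&(al<80); print("tin_a top al",np.percentile(al[m],[1,50,99]).round(1),"la",np.percentile(la[m],[1,99]).round(1),m.sum())
m=(z>98)&(z<112)&(abs(la)<45)&(al<0)&(al>-80); print("tin_b",m.sum(),np.percentile(al[m],[1,99]).round(1) if m.sum() else 0)
m=(abs(z-s["position"][2]-41)<4)&(abs(la)<40)&(abs(al)<25); print("held la",np.percentile(la[m],[1,99]).round(1),np.percentile(al[m],[1,99]).round(1))
cv2.imwrite("pics/w7.png",b[...,::-1])
E
```

```text
20.48 [ 633.1 -112.1  190.4] yaw -65.2 F [ 0.6  0.2 -1.9] w tin_a top al [24.8 44.7 57.6] la [-22.2  28.9] 2986
tin_b 0 0
held la [-29.4  32.9] [-14.   18.5]
```

View pics/w7.png

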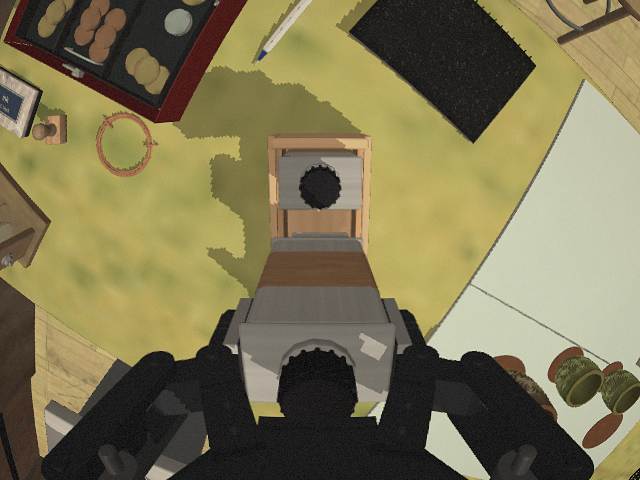

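The wrist view shows the tin upright in the hand, px (318,345). Tin_a is ahead at px (320,185) and lined up across the lane.

Emit:
drive_tool([
  [[1, 3.4, -0.6, 0, 0], [1, 0, 0, 0, 0], [1, 0, 0, -15, 0], [1, 0, 0, -15, 0], [1, 0, 0, -15, 0], [1, 0, 0, -15, 0], [1, 0, 0, -15, 0], [1, 0, 0, -15, 0], [1, 0, 0, -15, 0], [1, 0, 0, 0, 0], [1, 0, 0, 0, 0]],
])

```text
clock: 21.5
position: [637.7, -112.0, 84.2]
ee_rot: [0.977, 0.215, -0.001, -0.0]
contact_force: [0.9, -0.5, -0.8]
gripper_width: 51.0
grasp_force: 90.8
```

```bash
python3 prof.py | head -c 60; python3 gap.py
```

```text
21.5 [ 637.7 -112.    84.2] yaw -65.1 F [ 0.9 -0.5 -0.8] w 5top 385 (array([ 601.8, -129.4]), array([33.9, 51.9]), 23.5)
top 41 (array([ 542.8, -180.9]), array([ 7.6, 19.3]), 25.7)
top 39 (array([ 523.9, -140.2]), array([ 7.4, 18.7]), 25.0)
side 82 (array([ 522.3, -141.6]), array([ 9. , 19.2]), 29.6)
side 86 (array([ 541.6, -181.8]), array([ 9. , 19.6]), 28.7)
side 216 (array([ 595. , -133.8]), array([24.8, 48.1]), 24.6)
side 1128 (array([ 664.5, -103.5]), array([55.8, 71. ]), 26.4)
```

Emit:
drive_tool([
  [[1, 0, 0, -10, 0], [1, 0, 0, -6, 0], [1, 0, 0, -4, 0], [1, 0, 0, -3, 0], [1, 0, 0, -2, 0], [1, 0, 0, 0, 0], [1, 0, 0, 0, 0]],
])

```text
clock: 22.23
position: [637.2, -112.0, 64.1]
ee_rot: [0.976, 0.216, -0.0, 0.0]
contact_force: [-6.8, 2.9, 16.9]
gripper_width: 51.0
grasp_force: 93.0
```

```bash
python3 prof.py | head -c 800
```

```text
22.23 [ 637.2 -112.    64.1] yaw -65.1 F [-6.8  2.9 16.9] w 51.0 g 93.0
250 44.6 41.1 126 | 257 42.4 41.1 126 | 264 40.1 41.0 126 | 271 37.9 41.1 121 | 278 35.6 41.0 118 | 285 33.3 41.3 123 | 292 30.9 41.3 122 | 299 28.4 41.1 125 | 306 25.9 41.2 126 | 313 23.2 40.8 121 | 320 17.5 35.8 104 | 327 17.8 40.6 121 | 334 15.3 41.0 121 | 341 12.5 40.9 172 | 348 9.8 41.3 168 | 355 6.8 41.2 132 | 362 4.0 41.4 119 | 369 0.9 41.5 123 | 376 -2.1 41.7 123 | 383 -5.2 41.9 123 | 390 -8.3 42.2 155 | 397 -11.7 42.4 157 | 404 15.1 73.7 38 | 411 15.4 76.4 37 | 418 16.0 79.4 29 | 425 16.1 81.8 30 | 432 15.8 83.9 30 | 439 16.2 86.3 29 | 446 16.2 88.5 27 | 453 17.9 91.8 26 | 460 18.7 94.5 28 | 467 18.8 96.5 29 |
```

Emit:
drive_tool([
  [[0.2, 0, 0, 2, 0], [-0.4, 0, 0, 0, 0], [-1, 0, 0, 0, 0], [-1, 0, 0, 0, 0], [-1, 0, 0, 0, 0], [-1, 0, 0, 10, 0], [-1, 0, 0, 20, 0], [-1, 0, 0, 30, 0], [-1, 0, 0, 35, 0], [-1, 0, 0, 25, 0], [-1, 0, 0, 0, 0]],
])

```text
clock: 23.2
position: [641.4, -112.7, 190.3]
ee_rot: [0.976, 0.216, 0.006, 0.002]
contact_force: [0.9, -1.1, 0.0]
gripper_width: 85.4
grasp_force: 0.0
```

```bash
python3 - <<'E'
from h import *
s=read_state(); brief(s)
c=np.array([604,-127.5]);u=np.array([.908,.419]);n=np.array([.419,-.908])
im,d=get_image("top")
for N in("top","side"):
    im,d=get_image(N); W=cloud(N,d); q=W[...,:2]-c; y=q@u; x=q@n; z=W[...,2]
    for nm,lo,hi in(("b",-20,20),("f",18,56),("a",56,98)):
        m=(z>100)&(z<113)&(abs(x)<40)&(y>lo)&(y<hi); k=(z>118)&(z<132)&(abs(x)<20)&(y>lo)&(y<hi)
        print(N,nm,"shoulder xy",x[m].mean().round(1),y[m].min().round(1),y[m].max().round(1),z[m].max().round(1),"cap",x[k].mean().round(1),y[k].mean().round(1),k.sum())
    m=(z>95)&(z<116)&(abs(x)<45)&(y>-110)&(y<-50); print(N,"board x",np.percentile(x[m],[1,99]).round(1),"y",np.median(y[m]).round(1),"ztop",np.percentile(z[m],98).round(1))
E
```

```text
23.2 [ 641.4 -112.7  190.3] yaw -65.1 F [ 0.9 -1.1  0. ] w 85.4 g 0.0
top b shoulder xy -0.6 -19.9 14.3 112.6 cap -0.1 -3.0 105
top f shoulder xy -9.0 21.8 53.1 112.6 cap -1.6 32.0 31<stdin>:9: RuntimeWarning: Mean of empty slice.
  ret = ret.dtype.type(ret / rcount)
Traceback (most recent call last):
ValueError: zero-size array to reduction operation minimum which has no identity
```

Emit:
drive_tool([
  [[-1, -15, -6.3, 0, 0], [-1, -30, -13, 0, 0], [-1, -30, -13, 0, 0], [-1, -25, -11, 0, 0], [-1, -10, -5, 0, 0], [-1, 0, 0, 0, 0], [-1, 0, 0, 0, 0], [-1, 0, 0, 0, 0]],
])

```text
clock: 23.97
position: [528.7, -160.2, 182.0]
ee_rot: [0.977, 0.215, 0.0, 0.0]
contact_force: [-0.2, 0.0, -0.6]
gripper_width: 85.2
grasp_force: 0.0
```

```bash
cat > row.py <<'E'
from h import *
s=read_state(); brief(s)
c=np.array([604,-127.5]);u=np.array([.908,.419]);n=np.array([.419,-.908])
def P(v,*q): return np.percentile(v,q).round(1) if v.size else None
for N in("top","side","wrist"):
    s=read_state(); im,d=get_image(N); W=wcloud(s,d) if N=="wrist" else cloud(N,d); q=W[...,:2]-c; y=q@u; x=q@n; z=W[...,2]
    for nm,lo,hi in(("b",-22,16),("f",16,54),("a",56,98)):
        m=(z>100)&(z<110)&(abs(x)<35)&(y>lo)&(y<hi); k=(z>118)&(z<132)&(abs(x)<20)&(y>lo)&(y<hi)
        print(N,nm,"shoulder x",P(x[m],2,98),"y",P(y[m],2,98),P(z[m],50),"cap",P(x[k],50),P(y[k],50),P(z[k],50),k.sum())
    br=(im[...,0].astype(int)-im[...,2]>30)&(im[...,0]<140)
    m=(z>104)&(z<116)&(abs(x)<45)&(y>-100)&(y<-60); print(N,"board top x",P(x[m],2,98),"y",P(y[m],2,50,98),P(z[m],50))
    for a,b in((50,60),(85,95)):
        m=(z>a)&(z<b)&(abs(x)<20)&(y>-110)&(y<-50); print("   face z",a,b,P(y[m],20,50,80),m.sum())
E
python3 row.py
```

```text
23.97 [ 528.7 -160.2  182. ] yaw -65.1 F [-0.2  0.  -0.6] w 85.2 g 0.0
top b shoulder x [ 9.8 26.8] y [ 5.7 13.7] [105.9] cap None None None 0
top f shoulder x [-24.8  25.3] y [22.1 53.5] [105.6] cap [-0.5] [38.4] [125.3] 104
top a shoulder x [-25.5  24.9] y [61.3 95. ] [105.4] cap [-0.7] [77.3] [125.4] 106
top board top x None y None None
   face z 50 60 None 0
   face z 85 95 None 0
side b shoulder x [-24.5  26. ] y [-21.   11.3] [106.] cap [2.4] [-3.6] [126.] 184
side f shoulder x [-25.5  25.4] y [20.1 52.7] [106.1] cap [2.1] [37.7] [125.7] 189
side a shoulder x [-25.3  25.2] y [59.1 91.9] [106.] cap [1.8] [76.7] [125.7] 193
side board top x [-30.4  32.5] y [-83.7 -79.1 -75.7] [110.7]
   face z 50 60 [-81.5 -81.  -80.7] 47
   face z 85 95 [-78.4 -78.1 -77.6] 54
wrist b shoulder x [-22.8  27.5] y [-21.5  10.4] [105.] cap [2.4] [-6.] [124.9] 1453
wrist f shoulder x [-23.3  27.2] y [18.7 51.8] [105.] cap [1.8] [34.8] [124.9] 1505
wrist a shoulder x [-23.   26.7] y [57.8 71. ] [105.] cap [1.7] [64.1] [121.9] 139
wrist board top x [-28.5  33.4] y [-84.7 -79.8 -76.6] [109.8]
   face z 50 60 [-81.6 -81.3 -81.1] 129
   face z 85 95 [-78.9 -78.6 -78.3] 229
```

Emit:
drive_tool([
  [[-1, 1, -2.3, -20, 0], [-1, 0, 0, -30, 0], [-1, 0, 0, -30, 0], [-1, 0, 0, -18, 0], [-1, 0, 0, -8, 0], [-1, 0, 0, 0, 0], [-1, 0, 0, 0, 0], [0, 0, 0, 0, 0], [1, 0, 0, 0, 0], [1, 0, 0, 0, 0], [1, 0, 0, 0, 0], [1, 0, 0, 0, 0], [1, 0, 0, 0, 0], [1, 0, 0, 0, 0]],
])

```text
clock: 25.28
position: [530.1, -162.9, 78.3]
ee_rot: [0.977, 0.215, 0.002, 0.001]
contact_force: [-0.8, 1.2, 6.2]
gripper_width: 62.5
grasp_force: 65.4
```

Emit:
drive_tool([
  [[1, 0, 0, 10, 0], [1, 0, 0, 15, 0], [1, 0, 0, 20, 0], [1, 0, 0, 15, 0], [1, 0, 0, 8, 0], [1, 0, 0, 0, 0], [1, 0, 0, 0, 0]],
])

```text
clock: 25.87
position: [528.3, -162.6, 144.3]
ee_rot: [0.977, 0.215, 0.0, -0.0]
contact_force: [-0.5, -0.7, -0.5]
gripper_width: 63.0
grasp_force: 65.9
```

```bash
cat > brd.py <<'E'
from h import *
s=read_state(); brief(s)
c=np.array([604,-127.5]);u=np.array([.908,.419]);n=np.array([.419,-.908])
p=s["position"]; q=p[:2]-c; print("tcp tray x,y",(q@n).round(1),(q@u).round(1))
for N in("side","wrist"):
    s=read_state(); im,d=get_image(N); W=wcloud(s,d) if N=="wrist" else cloud(N,d); q=W[...,:2]-p[:2]; y=q@u; x=q@n; z=W[...,2]-p[2]
    for a in range(-70,45,10):
        m=(z>a)&(z<a+10)&(abs(x)<28)&(y>-12)&(y<18)
        if m.sum()>8: print(N,a+5,"y",np.percentile(y[m],[20,50,80]).round(1),"x",np.percentile(x[m],[1,99]).round(1),m.sum())
E
python3 brd.py; python3 row.py | grep -E "[bfa] shou"
```

```text
25.87 [ 528.3 -162.6  144.3] yaw -65.2 F [-0.5 -0.7 -0.5] w 63.0 g 65.9
tcp tray x,y 0.2 -83.4
side -65 y [-2.7 -2.3 -1.8] x [-27.3  27. ] 72
side -55 y [-1.9 -1.3 -0.9] x [-26.5  27. ] 71
side -45 y [-1.  -0.6 -0.2] x [-28.  27.] 78
side -35 y [-0.2  0.3  0.6] x [-27.3  27.7] 80
side -25 y [0.6 1.1 1.4] x [-27.2  27.6] 87
side -15 y [1.2 1.7 2.1] x [-27.5  27.1] 83
side -5 y [2.2 2.6 3.2] x [-26.6  27.3] 83
side 5 y [3.  3.5 3.8] x [-27.   24.1] 85
side 15 y [1.4 3.9 4.5] x [-25.9  25.6] 134
side 25 y [1.6 4.8 5.5] x [-27.4  25.8] 72
side 35 y [0.2 2.6 4.8] x [-27.8  24.8] 82
wrist -65 y [-3.4 -3.  -2.7] x [-27.4  27.5] 449
wrist -55 y [-2.3 -2.  -1.7] x [-27.1  27.3] 569
wrist -45 y [-1.7 -1.3 -1. ] x [-27.5  27.3] 604
wrist -35 y [-0.7 -0.3 -0. ] x [-27.5  27.4] 733
wrist -25 y [-0.   0.3  0.7] x [-27.3  27.5] 794
wrist -15 y [0.9 1.3 1.6] x [-27.2  27.3] 981
wrist -5 y [1.7 2.  2.3] x [-27.3  27.5] 1103
wrist 5 y [2.5 2.8 3.2] x [-27.4  27.4] 1364
wrist 15 y [-0.5  3.2  3.8] x [-26.9  27.2] 2452
wrist 25 y [3.9 4.4 4.8] x [-27.6  27.5] 1193
wrist 35 y [-1.   1.3  3.7] x [-27.7  27.6] 1376
top b shoulder x [-3.2 26.5] y [-1.  13.7] [106.1] cap [5.2] [6.] [124.4] 7
top f shoulder x [-25.3  25. ] y [22.  53.5] [105.8] cap [-0.7] [38.4] [125.2] 106
top a shoulder x [-25.3  24.9] y [61.2 94.9] [105.7] cap [-0.7] [77.4] [124.6] 106
side b shoulder x [-24.4  26.1] y [-20.7  11.3] [106.1] cap [2.4] [-3.8] [125.7] 178
side f shoulder x [-24.9  25.6] y [20.  52.7] [106.2] cap [1.9] [37.2] [125.7] 189
side a shoulder x [-25.5  25.3] y [59.3 92. ] [106.] cap [1.6] [76.8] [125.8] 193
wrist b shoulder x [-22.7  27.5] y [-21.5  10.3] [105.1] cap [2.3] [-5.8] [124.9] 2259
wrist f shoulder x [-23.1  27. ] y [19.  51.5] [105.1] cap [1.8] [34.6] [124.9] 2290
wrist a shoulder x [-21.2  22.7] y [57.5 58.3] [100.5] cap None None None 0
```

```bash
python3 - <<'E'
from h import *
c=np.array([604,-127.5]);u=np.array([.908,.419]);n=np.array([.419,-.908])
s=read_state(); p=s["position"]
for N in("wrist","side","top"):
    im,d=get_image(N); W=wcloud(s,d) if N=="wrist" else cloud(N,d); q=W[...,:2]-c; y=q@u; x=q@n; z=W[...,2]
    for lo,hi in((-70,-25),(-10,20),(30,80)):
      o=[]
      for sg in(-1,1):
        m=(abs(z-46)<2)&(x*sg>20)&(x*sg<50)&(y>lo)&(y<hi)
        o+=[np.percentile(x[m],[1,99]).round(1) if m.sum()>9 else None,m.sum()]
      print(N,lo,hi,*o)
    # slots: gaps in wall inner strip
    for sg in(-1,1):
        m=(abs(z-45.5)<3)&(x*sg>29.5)&(x*sg<34)&(y>-105)&(y<10); h,e=np.histogram(y[m],np.arange(-100,10,2)); print(N,sg,dict(zip(e[:-1].astype(int).tolist(),h.tolist())) if N!="top" else "")
E
```

```text
wrist -70 -25 [-37.8 -27.2] 690 [31.2 41.7] 697
wrist -10 20 [-38.  -27.3] 452 [22.7 41.8] 404
wrist 30 80 [-38.1 -28.1] 588 [31.5 41.8] 584
wrist -1 {-100: 0, -98: 9, -96: 18, -94: 13, -92: 10, -90: 9, -88: 11, -86: 9, -84: 8, -82: 15, -80: 19, -78: 16, -76: 22, -74: 10, -72: 10, -70: 10, -68: 10, -66: 9, -64: 11, -62: 20, -60: 16, -58: 17, -56: 21, -54: 11, -52: 8, -50: 9, -48: 9, -46: 9, -44: 20, -42: 17, -40: 18, -38: 20, -36: 10, -34: 11, -32: 12, -30: 11, -28: 9, -26: 10, -24: 7, -22: 11, -20: 10, -18: 9, -16: 8, -14: 7, -12: 7, -10: 8, -8: 10, -6: 10, -4: 10, -2: 12, 0: 12, 2: 11, 4: 8, 6: 9}
wrist 1 {-100: 0, -98: 10, -96: 11, -94: 14, -92: 0, -90: 0, -88: 0, -86: 0, -84: 0, -82: 11, -80: 14, -78: 14, -76: 17, -74: 2, -72: 0, -70: 0, -68: 0, -66: 0, -64: 5, -62: 14, -60: 14, -58: 13, -56: 15, -54: 0, -52: 0, -50: 0, -48: 0, -46: 0, -44: 10, -42: 15, -40: 15, -38: 16, -36: 0, -34: 0, -32: 0, -30: 0, -28: 0, -26: 0, -24: 0, -22: 0, -20: 0, -18: 0, -16: 0, -14: 0, -12: 0, -10: 0, -8: 0, -6: 0, -4: 0, -2: 0, 0: 0, 2: 0, 4: 0, 6: 0}
side -70 -25 [-39.9 -29.2] 37 [29.2 40.9] 105
si
[... 332 characters left out ...]
 -36: 0, -34: 0, -32: 0, -30: 0, -28: 0, -26: 0, -24: 0, -22: 0, -20: 0, -18: 0, -16: 0, -14: 0, -12: 0, -10: 0, -8: 0, -6: 0, -4: 0, -2: 0, 0: 0, 2: 0, 4: 0, 6: 0}
side 1 {-100: 1, -98: 2, -96: 3, -94: 3, -92: 1, -90: 1, -88: 0, -86: 0, -84: 0, -82: 1, -80: 4, -78: 2, -76: 1, -74: 3, -72: 0, -70: 0, -68: 0, -66: 0, -64: 1, -62: 2, -60: 2, -58: 2, -56: 3, -54: 0, -52: 0, -50: 0, -48: 0, -46: 0, -44: 0, -42: 3, -40: 2, -38: 2, -36: 5, -34: 1, -32: 0, -30: 0, -28: 0, -26: 0, -24: 4, -22: 2, -20: 2, -18: 3, -16: 2, -14: 3, -12: 3, -10: 2, -8: 4, -6: 2, -4: 2, -2: 5, 0: 1, 2: 3, 4: 4, 6: 2}
top -70 -25 None 0 None 0
top -10 20 None 0 None 6
top 30 80 [-39.9 -24.6] 65 [30.7 39.6] 25
top -1 
top 1
```

Emit:
drive_tool([
  [[1, 10.4, 4.5, 0, 0], [1, 15, 6.7, 0, 0], [1, 15, 6.7, 0, 0], [1, 15, 6.6, 0, 0], [1, 0, 0, 0, 0], [1, 0, 0, 0, 0], [1, 0, 0, 0, 0]],
])

```text
clock: 26.85
position: [583.7, -138.1, 143.8]
ee_rot: [0.977, 0.215, -0.001, -0.0]
contact_force: [0.1, -0.4, -1.1]
gripper_width: 62.7
grasp_force: 65.9
```

```bash
python3 brd.py | grep -E "tcp|[ -]65|-55|-45"; python3 - <<'E'
from h import *
c=np.array([604,-127.5]);u=np.array([.908,.419]);n=np.array([.419,-.908])
s=read_state()
for N in("wrist","side"):
    im,d=get_image(N); W=wcloud(s,d) if N=="wrist" else cloud(N,d); q=W[...,:2]-c; y=q@u; x=q@n; z=W[...,2]
    m=(z>76)&(z<104)&(abs(x)<45)&(y>-45)&(y<-10); print(N,"board x",np.percentile(x[m],[1,99]).round(1),m.sum())
    m=(z>73)&(z<78)&(abs(x)<28)&(y>-45)&(y<-10); print("base face y",np.percentile(y[m],[10,50,90]).round(1),m.sum())
cv2.imwrite("pics/s8.png",np.hstack([cv2.resize(get_image("side")[0][130:330,180:380],(400,400),interpolation=cv2.INTER_CUBIC),cv2.resize(get_image("wrist")[0][100:450,145:495],(400,400))])[...,::-1])
E
```

```text
26.85 [ 583.7 -138.1  143.8] yaw -65.2 F [ 0.1 -0.4 -1.1] w 62.7 g 65.9
tcp tray x,y 1.1 -22.9
side -65 y [-2.5  5.7 12.8] x [18.7 26.2] 32
side -55 y [-1.1  8.3 14.7] x [21.5 27.5] 34
side -45 y [ 1.9  7.5 13.4] x [23.1 26.7] 30
wrist -55 y [-2.  -1.7 -1.4] x [-28.  -26.4] 9
wrist -45 y [-1.2 -0.9  5.3] x [-27.9  27.6] 141
wrist board x [-28.5  34.5] 298Traceback (most recent call last):
  File "<stdin>", line 7, in <module>
    return _quantile_unchecked(
        a, q, axis, out, overwrite_input, method, keepdims, weights)
    return _ureduce(a,
                    func=_quantile_ureduce_func,
    ...<5 lines>...
                    overwrite_input=overwrite_input,
                    method=method)
    r = func(a, **kwargs)
    result = _quantile(arr,
                       quantiles=q,
    ...<2 lines>...
                       out=out,
                       weights=wgt)
    slices_having_nans = np.isnan(arr[-1, ...])
                                  ~~~^^^^^^^^^
IndexError: index -1 is out of bounds for axis 0 with size 0
```

Emit:
drive_tool([
  [[1, -0.4, 0.9, -10, 0], [1, 0, 0, -10, 0], [1, 0, 0, -6, 0], [1, 0, 0, -5, 0], [1, 0, 0, -3, 0], [1, 0, 0, 0, 0], [1, 0, 0, 0, 0]],
])

```text
clock: 27.58
position: [583.7, -137.4, 110.0]
ee_rot: [0.977, 0.215, -0.0, 0.0]
contact_force: [-0.2, 0.2, -0.2]
gripper_width: 62.4
grasp_force: 66.0
```

```bash
python3 brd.py | head -2; python3 - <<'E'
from h import *
cv2.imwrite("pics/s8.png",np.hstack([cv2.resize(get_image("side")[0][130:330,180:380],(400,400),interpolation=cv2.INTER_CUBIC),cv2.resize(get_image("wrist")[0][100:450,145:495],(400,400))])[...,::-1])
E
```

```text
27.58 [ 583.7 -137.4  110. ] yaw -65.2 F [-0.2  0.2 -0.2] w 62.4 g 66.0
tcp tray x,y 0.5 -22.5
```

View pics/s8.png

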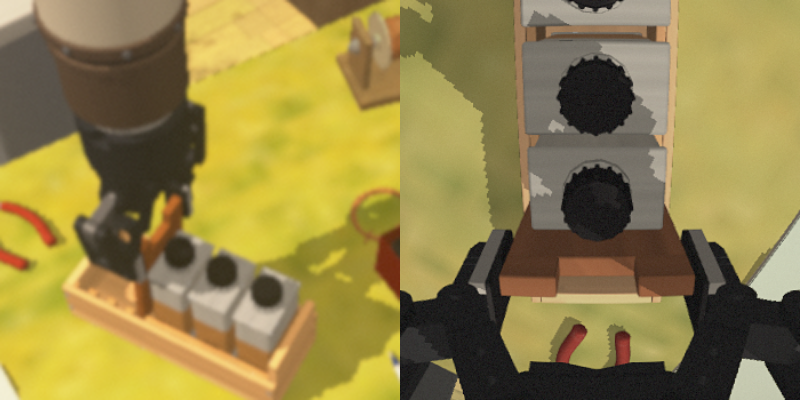

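The picture shows the three tins standing in the row, with the board entering slot_1 behind tin_b (side half, px (150,260)) and no contact force.

Emit:
drive_tool([
  [[1, -1, -0.5, -6, 0], [1, -1, -0.5, -6, 0], [1, -1, -0.5, -5, 0], [1, -1, -0.5, -5, 0], [1, 0, 0, 0, 0], [1, 0, 0, 0, 0]],
])

```text
clock: 28.28
position: [580.5, -139.1, 87.9]
ee_rot: [0.977, 0.215, 0.001, 0.0]
contact_force: [2.8, 0.6, -2.3]
gripper_width: 62.8
grasp_force: 65.9
```

```bash
python3 brd.py | grep -vE "side"; python3 row.py | grep -E "side [bfa]"
```

```text
28.28 [ 580.5 -139.1   87.9] yaw -65.2 F [ 2.8  0.6 -2.3] w 62.8 g 65.9
tcp tray x,y 0.7 -26.2
wrist 5 y [2.9 3.2 3.6] x [-27.9 -25.6] 36
wrist 15 y [ 3.7  8.2 14.2] x [-26.9  27.3] 2751
wrist 25 y [4.2 4.6 5. ] x [-27.6  27.6] 1113
wrist 35 y [ 0.3  4.2 14.7] x [-27.5  27.5] 2433
side b shoulder x [-31.1  26.3] y [-21.5  11.9] [106.2] cap [1.8] [-3.7] [125.7] 192
side f shoulder x [-25.   25.4] y [20.1 52.7] [106.1] cap [1.6] [37.7] [125.7] 189
side a shoulder x [-25.4  25.4] y [59.3 91.9] [106.1] cap [1.6] [76.4] [125.5] 195
side board top x None y None None
```

Nearly home. Lower the last 10 mm while easing back, then press lightly.

Emit:
drive_tool([
  [[1, -0.6, -0.3, -4, 0], [1, -0.6, -0.3, -4, 0], [1, -0.5, -0.2, -3, 0], [1, 0, 0, -2, 0], [1, 0, 0, 0, 0], [1, 0, 0, 0, 0]],
])

```text
clock: 29.03
position: [580.3, -139.9, 78.3]
ee_rot: [0.976, 0.216, 0.003, 0.001]
contact_force: [1.9, 4.9, 11.0]
gripper_width: 62.7
grasp_force: 67.3
```

Emit:
drive_tool([
  [[0.2, 0, 0, 0, 0], [-0.4, 0, 0, 0, 0], [-1, 0, 0, 0, 0], [-1, 0, 0, 0, 0], [-1, 0, 0, 0, 0], [-1, 0, 0, 10, 0], [-1, 0, 0, 20, 0], [-1, 0, 0, 30, 0], [-1, 0, 0, 40, 0], [-1, -30, -10, 20, 0], [-1, -40, 0, 0, 0], [-1, -40, 0, 0, 0], [-1, -40, 0, 0, 0], [-1, 0, 0, 0, 0]],
])

```text
clock: 30.2
position: [418.7, -150.1, 194.3]
ee_rot: [0.977, 0.214, -0.004, -0.002]
contact_force: [-0.2, 0.4, -0.1]
gripper_width: 85.4
grasp_force: 0.0
```

```bash
sed -i 's/y>-100)&(y<-60)/y>-45)\&(y<-22)/; s/y>-110)&(y<-50)/y>-60)\&(y<-20)/' row.py; python3 row.py | grep -vE "wrist [bfa]"
```

```text
30.2 [ 418.7 -150.1  194.3] yaw -65.3 F [-0.2  0.4 -0.1] w 85.4 g 0.0
top b shoulder x [-24.7  25.5] y [-18.9  13.7] [105.6] cap [0.] [-2.3] [125.1] 109
top f shoulder x [-25.3  25. ] y [22.  53.5] [105.7] cap [-0.4] [38.1] [125.2] 107
top a shoulder x [-25.5  24.8] y [61.4 94.9] [105.7] cap [-0.5] [77.3] [125.2] 107
top board top x [-30.6  31.5] y [-32.1 -28.5 -25. ] [110.2]
   face z 50 60 None 0
   face z 85 95 [-32.6 -32.6 -27.6] 9
side b shoulder x [-24.6  26.1] y [-21.1  11.5] [106.] cap [2.4] [-4.] [125.6] 180
side f shoulder x [-24.7  25.6] y [20.  52.7] [106.2] cap [2.4] [37.8] [125.7] 189
side a shoulder x [-25.2  25.1] y [59.2 91.9] [106.1] cap [1.8] [76.3] [125.7] 192
side board top x [-29.6  33. ] y [-34.5 -29.1 -26.2] [110.4]
   face z 50 60 [-27.5 -27.4 -27.3] 3
   face z 85 95 [-27.1 -27.1 -27.1] 1
   face z 50 60 [-36.1 -35.9 -35.7] 117
   face z 85 95 [-36.  -28.4 -22.2] 448
```

```bash
python3 -c "
from bench import *
print(job_done())"
```

```text
the job is handed in; nothing more can be done
None
```

The fallen tin now stands cap up between the other two and the board is fully down in slot_1 behind the row; the last measurements agreed with that. The job is handed in at about 30 s, though the hand-in call returned no verdict.

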